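Set the brass coil formers in their test carriers

TASK

Get the coil formers ready for the test box: stand each of the three open brass tubes upright in the round aluminium carrier dish of its own size (small in small, medium in medium, large in large), foot flat on the dish floor inside the rim. Leave the two solid brass weights, the banana plug pair and the blue woofer basket where they are.

Things in the scene. Friction and masses are not known exactly. Their poses are not given: they have to be found in the camera images.
- former_small: small coil former: upright open brass tube, barrel 26 mm outside diameter, wall 2.5 mm, 40 mm high, open bore right through, with a 3 mm high foot flange of 29 mm diameter; loose, 40 to 250 g. Origin: centre of its underside; z up along the tube. Round, so its yaw means nothing.
- former_medium: medium coil former: upright open brass tube, barrel 40 mm outside diameter, wall 2.5 mm, 45 mm high, open bore right through, with a 3 mm high foot flange of 43 mm diameter; loose, 40 to 250 g. Origin: centre of its underside; z up along the tube. Round, so its yaw means nothing.
- former_large: large coil former: upright open brass tube, barrel 56 mm outside diameter, wall 2.5 mm, 50 mm high, open bore right through, with a 3 mm high foot flange of 59 mm diameter; loose, 40 to 250 g. Origin: centre of its underside; z up along the tube. Round, so its yaw means nothing.
- carrier_small: small test carrier: round shallow aluminium dish with a grey floor, fixed to the bench, inside diameter 51 mm (22 mm more than the foot of the small former), outside 57 mm, floor 3 mm above its underside, rim 7 mm above its underside. Origin: centre of its underside, z up.
- carrier_medium: medium test carrier: round shallow aluminium dish with a grey floor, fixed to the bench, inside diameter 65 mm (22 mm more than the foot of the medium former), outside 71 mm, floor 3 mm above its underside, rim 7 mm above its underside. Origin: centre of its underside, z up.
- carrier_large: large test carrier: round shallow aluminium dish with a grey floor, fixed to the bench, inside diameter 81 mm (22 mm more than the foot of the large former), outside 87 mm, floor 3 mm above its underside, rim 7 mm above its underside. Origin: centre of its underside, z up.
- weight_small: small tuning weight: solid brass disc, 30 mm diameter, 25 mm high, with a dark steel stud 8 mm thick standing 10 mm out of its closed top; loose. Not a coil former; stays where it is. Origin: centre of its underside, z up.
- weight_large: large tuning weight: solid brass disc, 44 mm diameter, 28 mm high, with a dark steel stud 8 mm thick standing 10 mm out of its closed top; loose. Not a coil former; stays where it is. Origin: centre of its underside, z up.
- banana_plugs: nickel banana plug pair lying flat, about 52 x 36 mm, 14 mm high; loose; stays where it is. Origin: on the bench mat under it, 23 mm ahead of the back of its block; x points along its two pins, z up.
- woofer_basket: blue woofer basket lying on its flange beyond the other things, 130 mm diameter, 60 mm high; loose; stays where it is. Origin: centre of its underside, z up. All these things stand on a rubber mat whose top is at z = 3 mm; the grey test box with the glass door stands far off to the right, out of the way.
There are look-alikes about, which are no part of the job. Leave any red or turquoise look-alike of the former_small alone.

How it is judged:
By the outcome, as a careful person would: the job done as asked, in the order asked, and still so for the second after the job is handed in, with the robot touching nothing.
It also fails if it takes over 93 s, if anything falls off the work surface, if the arm or the gripper's body presses on something with over 40 N, if the wrist force passes 120 N, or if a joint passes its speed limit or range.

ROBOT

A 6-joint arm with a two-finger parallel gripper is mounted at the origin on the work surface. World frame = base frame: x ahead of the robot, y to its left, z up, the work surface at z = 0. Lengths are in m, angles in rad, forces in N, time in s.
With the tool pointing down it reaches from about 0.375 to 0.975 m from the base axis. Payload 3.8 kg.
Tool frame: the origin (TCP) lies on the centre line of the jaws, within the pads' length; the fingertips stand 17 mm ahead of it and the grasp point (between the pads) lies 2 mm behind it (bot.tip_extent is the distance from the TCP to the fingertips, in m); z points along the fingers, y is the line along which they close (so a half turn about z gives the same grasp; the last joint's range is limited). The gripper opens to 85 mm and grips with 20 to 120 N. Pads are 22 mm wide; open, the fingers measure 114 mm over their backs; the gripper's body (76 mm by 85 mm) begins 54 mm behind the grasp point. The pads swing forward as they close: fully open they stand 13 mm farther back than shut.
Start: joints at [1.305, 0.264, 1.604, -0, 1.274, -0.037], TCP at [0.153, 0.657, 0.215] pointing down, gripper open.
Joint ranges: [-2.63, 2.63], [-0.94, 2.18], [0.31, 2.57], [-1.31, 4.45], [0, 2.66], [-2.55, 2.55]. Speed limits (rad/s): [2.57, 2.57, 3.14, 3.14, 3.14, 3.14].

INTERFACE

Orientations are given as a rotation vector (axis times angle).
In Python, from workcell import readout, read_camera, finish_job, bot gives the robot as it stands.
- The arm moves only by the tool jog_arm, never from a script. Its argument "deltas" is one flat list of numbers, 7 for each row, row after row: the shift along the tool's x, y, z in m, then the turn, a rotation vector about the tool's x, y, z in degrees, then the gripper command: -1 is shut, 1 is fully open, values between are in proportion. A call has 1 to 8 rows; each row is the pose to reach, as a shift and turn from the pose commanded when the call began, along the tool's axes at that moment; what a row does not reach only later rows make up. A row lasts 1/10 s, in which the tool goes at most 50 mm and 8.59 degrees, less where a joint would pass 70% of its speed; a pose out of reach is approached as far as the arm can. A call with a gripper value outside its range is refused whole. The fingers move at their own pace and stop on an object; "squeeze" is the grip in N (left out, the last holds). Time passes only in rows, so rows that repeat a pose let the fingers close. It gives the time, the measured TCP pose, the force, the opening and the grip force at its end, in the units of the state.
- readout.read_state(): the state, without advancing time (a new reading comes with each control period).
- read_camera(name): name is "scene" or "side" or "wrist"; returns a dict with "color" (400x640x3 uint8, blue, green, red), "fx", "fy", "cx", "cy" (pixels), "origin" and "attitude" of the camera in the world. Camera axes: x right, y down, z forward; pixel columns grow to the right and rows downward; lengths in m; the calibration is good to about 2 mm. A picture is of the moment at which its call begins. There is no depth.
- finish_job(): hands the job in; it is judged then, once.
The state is a dict: "time": time; "q": joint angles; "joint_vel": joint speeds; "joint_torque": joint torques, N m; "tool_pos": TCP position; "tcp_rot": TCP orientation; "wrist_force": force on the tool from outside, world axes, zero at the start; "torque": the same for the moment, N m; "width": opening from 0.0 (shut) to 1.0 (fully open); "grip_force": force on a finger pad.
Only numpy, scipy, OpenCV 4.12 (cv2) and the standard library are available. Lean on these libraries where they do the work, as an engineer would, in place of code of your own. Each camera call takes 0.05 s, during which the arm holds its last target. There are 200 camera calls.

## Working session

There is one attempt and no reset: what is moved stays moved. The work goes in short steps, Python scripts to look and compute and a tool call to move; the robot and the scene stay as the last step left them, time stands still between calls to the robot, and variables do not carry over. Pictures are saved under pics/ and viewed, at most 14 in all, crops included, and the job is handed in when it is done.

Besides the shell and the picture viewer there is one more tool, called after ">>>" as name(argument=value, ...) on one line, values as JSON. jog_arm: Moves the arm, as the interface text tells. Its arguments: {"type":"object","properties":{"deltas":{"type":"array"},"squeeze":{"type":"number"}},"required":["deltas"]}

```bash
ls; mkdir -p pics
cat > h.py <<'E'
import numpy as np, cv2, pickle
from scipy.spatial.transform import Rotation as R
from workcell import readout, read_camera, finish_job, bot
def shot(n,f):
    c=read_camera(n); cv2.imwrite(f'pics/{f}.png',c['color']); pickle.dump(c,open(f'pics/{f}.pkl','wb')); return c
def load(f): return pickle.load(open(f'pics/{f}.pkl','rb'))
def att(c):
    a=np.array(c['attitude'],float); return a if a.shape==(3,3) else R.from_rotvec(a).as_matrix()
def ray(c,u,v): return np.array(c['origin']),att(c)@np.array([(u-c['cx'])/c['fx'],(v-c['cy'])/c['fy'],1])
def onz(c,u,v,z):
    o,d=ray(c,u,v); return o+d*(z-o[2])/d[2]
def tri(*obs):
    A=0;b=0
    for c,u,v in obs:
        o,d=ray(c,u,v); d=d/np.linalg.norm(d); P=np.eye(3)-np.outer(d,d); A=A+P; b=b+P@o
    return np.linalg.solve(A,b)
def proj(c,p):
    q=att(c).T@(np.array(p)-np.array(c['origin'])); return np.array([c['cx']+c['fx']*q[0]/q[2],c['cy']+c['fy']*q[1]/q[2]])
def totool(p):
    s=readout.read_state(); return R.from_rotvec(s['tcp_rot']).as_matrix().T@(np.array(p)-np.array(s['tool_pos']))
E
python3 - <<'E'
from h import *
for n in ['scene','side','wrist']:
    c=shot(n,n+'0'); print(n,c['origin'],c['attitude'],c['fx'],c['cx'],c['cy'])
print(readout.read_state())
E
```

```text
pics
scene [1.20935063 0.3995928  0.55556718] [-1.16315728 -2.14209247  1.10654957] 387.16132471442984 321.83159813236983 193.9927614280666
side [ 0.3134785  -0.6845845   0.73289299] [-2.26708943  0.47674199 -0.2039258 ] 367.1138208698874 319.43364543211663 202.3704529067442
wrist [0.08795887 0.67209398 0.37275028] [2.28855414 1.8160781  0.23999482] 307.2835501367129 318.78810186617756 205.37529239423287
{'time': 0.15, 'q': array([ 1.30511204e+00,  2.64597990e-01,  1.60505951e+00,  1.91855137e-05,
        1.27369571e+00, -3.68718267e-02]), 'joint_vel': array([-4.63525026e-04, -3.43797936e-03, -4.43937335e-03,  9.73088432e-04,
       -2.05276096e-04,  5.81183556e-05]), 'joint_torque': array([-2.90083535e-04, -5.15905309e+01, -3.67962885e+01, -9.21888750e-05,
        8.13262886e-03, -1.35312936e-05]), 'tool_pos': array([0.15292527, 0.6568402 , 0.21373642]), 'tcp_rot': array([-3.58610526e-01, -3.12077147e+00,  2.72931560e-03]), 'wrist_force': array([-0.4127434 , -0.57446091,  0.26795802]), 'torque': array([ 0.00134977, -0.02017742,  0.01598879]), 'grip_force': 0.0, 'width': 0.9966234292414371}
```

View pics/scene0.png

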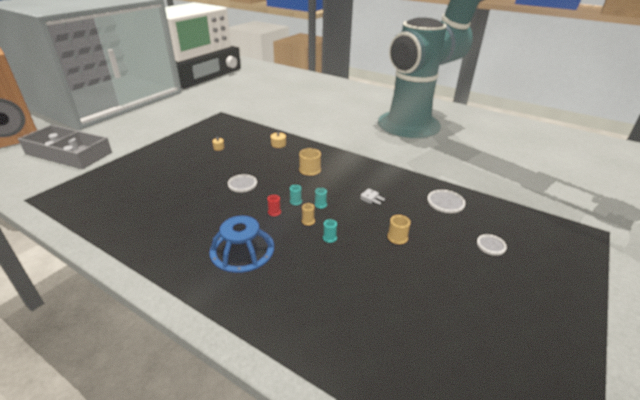

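View pics/side0.png

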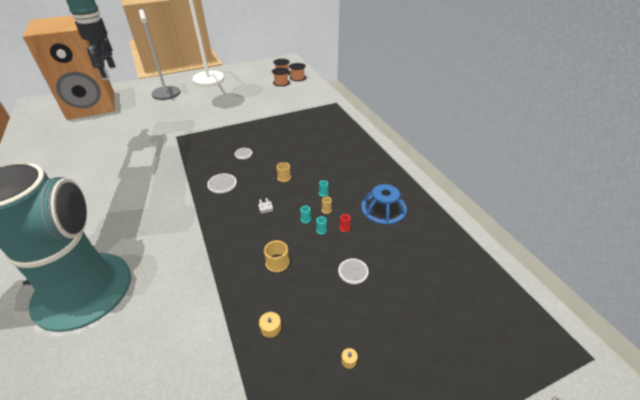

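Three open brass tubes appear in the scene view: large (310,161), medium (399,229) and small (308,214).

Look-alikes for the small former:
- Red tube at (274,205).
- Turquoise tubes at (296,194), (321,197) and (330,231).
- Studded weights at (218,144) and (278,140).

The dishes are at (242,183), (446,201) and (491,244). In the side view the brass tubes are at (277,256), (284,171) and (326,205), and the dishes at (353,271), (222,183) and (243,153). Next I'll check with enlarged crops.

Run:
```python
from h import *
a=load('scene0')['color'][130:260,225:515]; b=load('side0')['color'][140:290,200:410]
a=cv2.resize(a[:, :],None,fx=2.7,fy=2.7,interpolation=cv2.INTER_CUBIC)
cv2.imwrite('pics/ca.png',a)
b=cv2.resize(b,None,fx=3.8,fy=3.8,interpolation=cv2.INTER_CUBIC); cv2.imwrite('pics/cb.png',b)
```

```text
(no output)
```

View pics/ca.png

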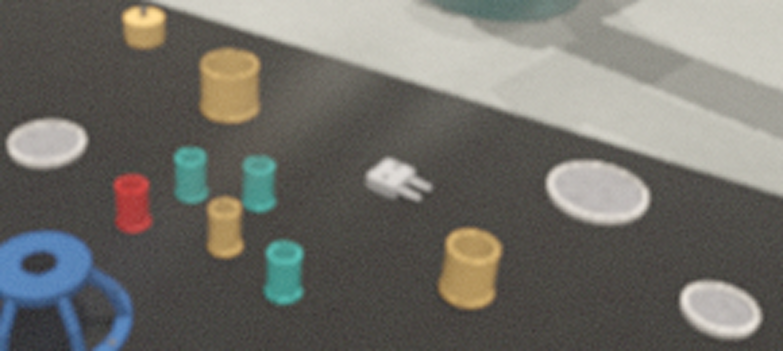

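View pics/cb.png

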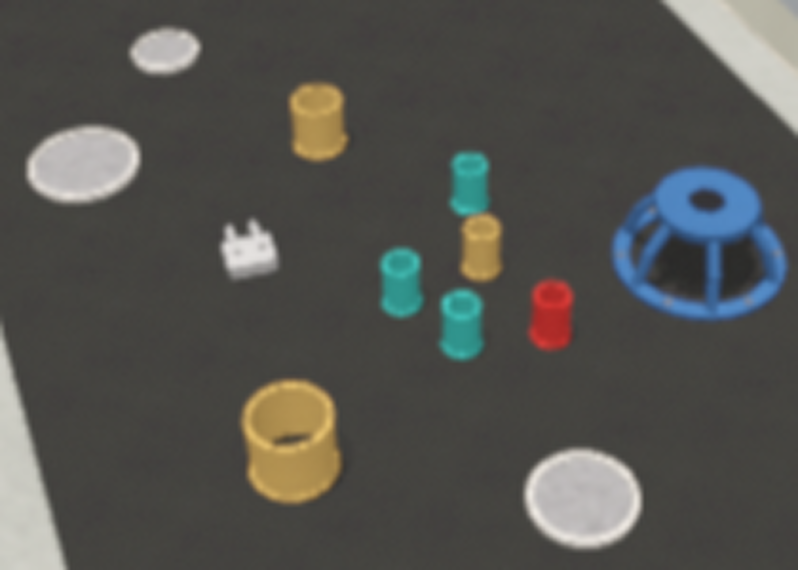

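The crops confirm it. The small former is the brass tube at scene (308,207 top) / side (326.6,199.5), hemmed in by three turquoise tubes and one red. The large former is at scene (310,153) and the medium at (400,221). All three are open and brass.

Run:
```python
from h import *
a=load('scene0');b=load('side0')
D=dict(large=((230,63),(289,421)),medium=((473,245),(317,100)),small=((225,207),(481,226)),
t1=((284,251),(470,162)),t2=((259,166),(400,262)),t3=((191,157),(461,304)),red=((132,184),(552,295)),
dA=((47,143),(583,498)),dB=((598,191),(84,163)),dC=((720,309),(165,50)),
wl=((144,16),None),plug=((392,172),(249,245)),basket=((40,263),(707,202)))
for k,(p,q) in D.items():
    P=(a,225+p[0]/2.7,130+p[1]/2.7)
    if q is None: print(k,onz(*P,.031).round(4)); continue
    Q=(b,200+q[0]/3.8,140+q[1]/3.8)
    X=tri(P,Q); print(k,X.round(4),'resid px',(proj(*[a,X])-P[1:]).round(1))
# dish diameters at z=.01
for n,u1,u2,v in (('A',7,88,143),('B',546,650,191),('C',680,761,309)):
    print(n,np.linalg.norm(onz(a,225+u1/2.7,130+v/2.7,.01)-onz(a,225+u2/2.7,130+v/2.7,.01)))
s=readout.read_state(); print(s['tool_pos'],R.from_rotvec(s['tcp_rot']).as_matrix().round(3), R.from_matrix(att(load('wrist0'))).as_matrix().round(3))
```

```text
large [ 0.4459 -0.1117  0.0505] resid px [ 0.1 -0. ]
medium [0.5772 0.2054 0.0479] resid px [ 0.4 -0.3]
small [0.6385 0.0141 0.0434] resid px [ 0.6 -0.3]
t1 [0.6612 0.0847 0.0444] resid px [ 0.7 -0.3]
t2 [0.5699 0.0038 0.0416] resid px [ 0.7 -0.3]
t3 [ 0.5925 -0.0531  0.0419] resid px [ 0.6 -0.2]
red [ 0.6544 -0.0705  0.0421] resid px [ 0.4 -0.1]
dA [ 0.6074 -0.2125  0.006 ] resid px [ 0.4 -0.1]
dB [0.3889 0.2538 0.0072] resid px [ 0.6 -0.4]
dC [0.4921 0.3842 0.0075] resid px [ 0.8 -0.6]
wl [ 0.3809 -0.2711  0.031 ]
plug [0.4809 0.0908 0.018 ] resid px [ 0.7 -0.4]
basket [ 0.7922 -0.0465  0.0616] resid px [ 0.2 -0.1]
A 0.0762801958791038
B 0.09479576953255872
C 0.06395158743936993
[0.15292527 0.6568402  0.21373642] [[-0.974  0.227 -0.   ]
 [ 0.227  0.974 -0.002]
 [ 0.    -0.002 -1.   ]] [[ 0.228  0.94   0.256]
 [ 0.974 -0.219 -0.063]
 [-0.003  0.263 -0.965]]
```

View pics/wrist0.png

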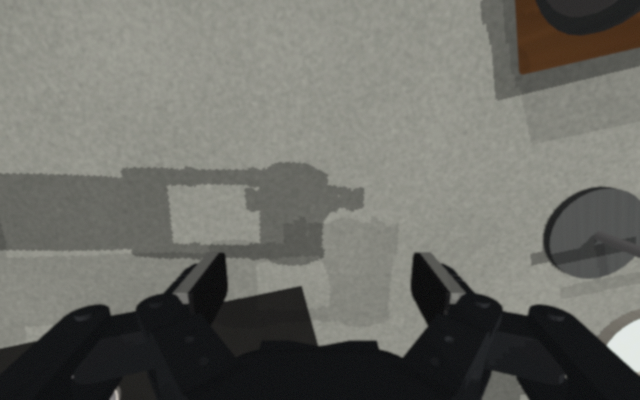

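Dish diameters identify A (0.607,-0.2125) as medium, B (0.389,0.254) as large and C (0.492,0.384) as small. I'll use a closing line at about -35° for the small former, because that direction is free of neighbours.

>>> jog_arm(deltas=[-0.31,-0.26,0,0,0,56,0.1,-0.31,-0.26,0,0,0,56,0.1,-0.31,-0.26,0,0,0,56,0.1,-0.31,-0.26,0,0,0,56,0.1,-0.31,-0.26,0,0,0,56,0.1,-0.31,-0.26,0,0,0,56,0.1,-0.31,-0.26,0,0,0,56,0.1,-0.31,-0.26,0,0,0,56,0.1], squeeze=30)

```text
time: 0.95
tool_pos: [0.3939, 0.3357, 0.2147]
tcp_rot: [1.784, 2.586, 0.0]
wrist_force: [1.8, 0.5, -0.8]
width: 0.545
grip_force: 0.0
```

```bash
cat > go.py <<'E'
import sys
from h import *
s=readout.read_state(); T=R.from_rotvec(s['tcp_rot']).as_matrix()
print('t',round(s['time'],2),'tcp',s['tool_pos'].round(4),'yaw_y',np.degrees(np.arctan2(T[1,1],T[0,1])).round(1),'tilt',T[2].round(3),'w',round(s['width'],3),'g',round(s['grip_force'],1),'F',s['wrist_force'].round(1))
for i in range(1,len(sys.argv),3): print('tool delta',totool([float(x) for x in sys.argv[i:i+3]]).round(4))
E
python3 go.py .6385 .0141 .16
```

```text
t 0.95 tcp [0.3939 0.3357 0.2147] yaw_y 20.8 tilt [-0.  0. -1.] w 0.545 g 0.0 F [ 1.8  0.5 -0.8]
tool delta [-0.3875  0.1144  0.0547]
```

>>> jog_arm(deltas=[-0.387,0.114,0.055,0,0,56,0.1,-0.387,0.114,0.055,0,0,56,0.1,-0.387,0.114,0.055,0,0,56,0.1,-0.387,0.114,0.055,0,0,56,0.1,-0.387,0.114,0.055,0,0,56,0.1,-0.387,0.114,0.055,0,0,56,0.1,-0.387,0.114,0.055,0,0,56,0.1,-0.387,0.114,0.055,0,0,56,0.1])

```text
time: 1.75
tool_pos: [0.6342, 0.0204, 0.1602]
tcp_rot: [-2.789, -1.445, 0.0]
wrist_force: [0.1, 0.3, 0.3]
width: 0.548
grip_force: 0.0
```

>>> jog_arm(deltas=[0,0,0,0,0,0,0.1,0,0,0,0,0,0,0.1,0,0,0,0,0,0,0.1])

```text
time: 2.05
tool_pos: [0.6327, 0.0231, 0.1604]
tcp_rot: [-2.787, -1.448, 0.001]
wrist_force: [0.6, -0.6, -0.4]
width: 0.549
grip_force: 0.0
```

```bash
python3 - <<'E'
from h import *
c=shot('wrist','w1')
for n,p in dict(small=(.6385,.0141,.0434),t1=(.6612,.0847,.0444),t2=(.5699,.0038,.0416),red=(.6544,-.0705,.042)).items(): print(n,proj(c,p).round())
E
python3 go.py .6385 .0141 .032
```

```text
small [330. 200.]
t1 [305. 121.]
t2 [278. 247.]
red [392. 259.]
t 2.1 tcp [0.6327 0.0235 0.1608] yaw_y -35.0 tilt [ 0.    -0.001 -1.   ] w 0.547 g 0.0 F [-0.2  0.2  0.4]
tool delta [-0.0043  0.0102  0.1288]
```

View pics/w1.png

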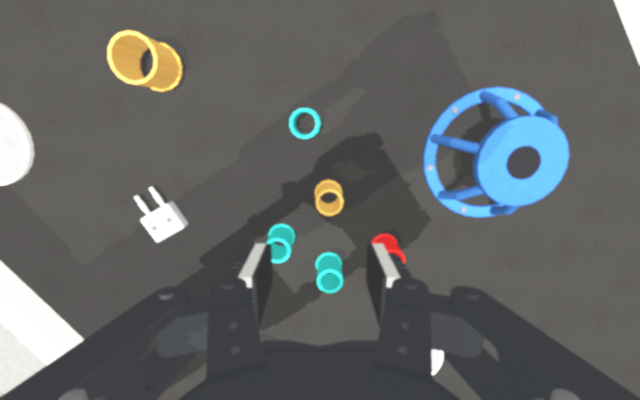

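The wrist view shows the brass small former's top ring at (330,203). Turquoise tops are at (305,123), (278,250) and (330,280), and red at (388,250). The medium top is at (132,57). This agrees with the estimate to within 3 px.

Run:
```python
from h import *
c=load('w1')
a=load('scene0');b=load('side0')
p=onz(c,330,203,.043);m=onz(c,132,57,.048)
print(p,m)
print(tri((a,308.3,206.7),(b,326.6,199.5),(c,330,203)))
print(totool([*p[:2],.075]),totool([*p[:2],.032]))
```

```text
[0.63696805 0.01145502 0.043     ] [0.57587158 0.20560195 0.048     ]
[0.63772743 0.01284814 0.04371553]
[-0.0073864   0.01044655  0.08576514] [-0.00738703  0.0104733   0.12876513]
```

>>> jog_arm(deltas=[-0.006,0.01,0.02,0,0,0,0.1,-0.006,0.01,0.05,0,0,0,0.1,-0.006,0.01,0.08,0,0,0,0.1,-0.006,0.01,0.1,0,0,0,0.1,-0.006,0.01,0.12,0,0,0,0.1,-0.006,0.01,0.128,0,0,0,0.1,-0.006,0.01,0.128,0,0,0,0.1,-0.006,0.01,0.128,0,0,0,0.1])

```text
time: 2.9
tool_pos: [0.6388, 0.0124, 0.0339]
tcp_rot: [2.787, 1.449, 0.002]
wrist_force: [0.2, 0.5, -0.6]
width: 0.548
grip_force: 0.0
```

>>> jog_arm(deltas=[0,0,0,0,0,0,-0.1,0,0,0,0,0,0,-0.25,0,0,0,0,0,0,-0.4,0,0,0,0,0,0,-0.6,0,0,0,0,0,0,-1,0,0,0,0,0,0,-1,0,0,0,0,0,0,-1,0,0,0,0,0,0,-1], squeeze=30)

```text
time: 3.7
tool_pos: [0.6382, 0.0116, 0.0327]
tcp_rot: [-2.788, -1.448, 0.0]
wrist_force: [0.5, 0.3, -0.4]
width: 0.0
grip_force: 0.0
```

```bash
python3 go.py .492 .384 .13
```

```text
t 3.7 tcp [0.6382 0.0116 0.0327] yaw_y -35.1 tilt [-0. -0. -1.] w 0.0 g 0.0 F [ 0.5  0.3 -0.4]
tool delta [ 0.2205 -0.3338 -0.0973]
```

Width is 0, so the jaws closed on nothing. Looking before I do anything else.

Run:
```python
from h import *
a=shot('scene','s2')['color'][150:270,230:360]; b=shot('side','d2')['color'][150:250,270:370]; w=shot('wrist','w2')['color']
A=cv2.resize(a,(390,360)); B=cv2.resize(b,(390,360))
W=cv2.resize(w[150:400,170:470],(288,240))
cv2.imwrite('pics/m2.png',np.vstack([np.hstack([A,B]),np.hstack([W,np.zeros((240,780-288,3),np.uint8)])]))
```

```text
(no output)
```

View pics/m2.png

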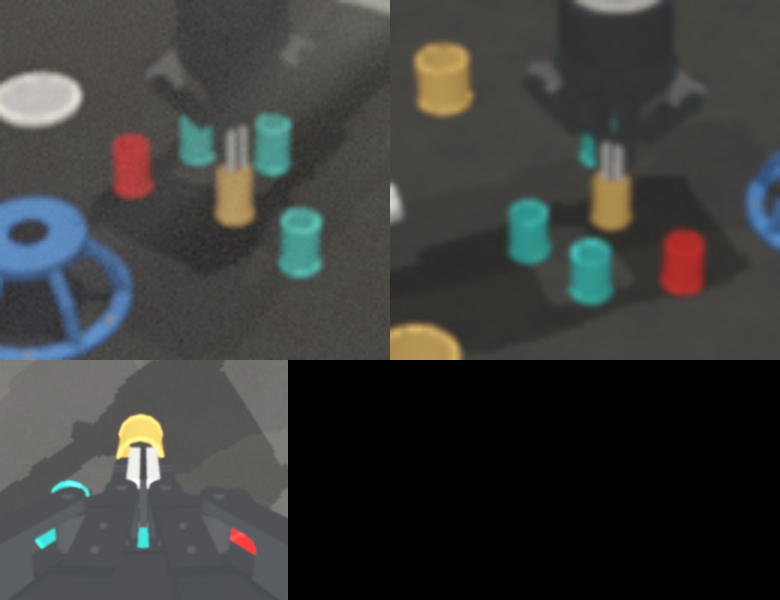

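The closed fingertips end right at the rim of the small former (scene ≈(309,206), side ≈(327,200)), and the tube is unmoved. The tips therefore look about 28 mm higher than the readout implies. I'll check the TCP height against the images.

Run:
```python
from h import *
print([(k,getattr(bot,k)) for k in dir(bot) if k[0]!='_'][:40])
s=readout.read_state(); T=R.from_rotvec(s['tcp_rot']).as_matrix(); p=s['tool_pos']
a,b,w,w0=load('scene0'),load('side0'),load('w2'),load('wrist0')
for f in ('scene0','s2','side0','d2'): c=load(f); print(f,c['origin'],c['attitude'])
print('cam in tool',T.T@(np.array(w['origin'])-p))
p0=np.array([0.15292527,0.6568402,0.21373642]);T0=R.from_rotvec([-3.58610526e-01,-3.12077147e+00,2.72931560e-03]).as_matrix()
print('cam in tool0',T0.T@(np.array(w0['origin'])-p0))
for dz in (0,.017):
    X=p+T@[0,0,dz]; print(dz,X,'scene',proj(load('s2'),X),'side',proj(load('d2'),X),'wrist',proj(w,X))
print('tip seen',tri((load('s2'),309,206),(load('d2'),327,200)))
```

```text
[('MotionError', <class 'workcell.MotionError'>), ('tip_extent', 0.017)]
scene0 [1.20935063 0.3995928  0.55556718] [-1.16315728 -2.14209247  1.10654957]
s2 [1.20935063 0.3995928  0.55556718] [-1.16315728 -2.14209247  1.10654957]
side0 [ 0.3134785  -0.6845845   0.73289299] [-2.26708943  0.47674199 -0.2039258 ]
d2 [ 0.3134785  -0.6845845   0.73289299] [-2.26708943  0.47674199 -0.2039258 ]
cam in tool [ 0.06628847 -0.00020059 -0.15920228]
cam in tool0 [ 0.06674626 -0.00015956 -0.15900827]
0 [0.63817235 0.01163747 0.03265731] scene [308.13442776 209.83972449] side [327.29698708 203.10597816] wrist [319.08914946 244.86387222]
0.017 [0.63817003 0.01163746 0.01565731] scene [308.14831191 215.84361658] side [327.24201731 207.49588035] wrist [319.04736137 234.06338039]
tip seen [0.63759727 0.01326298 0.04350924]
```

Run:
```python
from h import *
a=load('s2')['color'][170:235,280:345]; b=load('d2')['color'][170:235,295:360]; w=load('w2')['color'][170:300,260:390]
cv2.imwrite('pics/m3.png',np.hstack([cv2.resize(i,(266,400),interpolation=cv2.INTER_CUBIC) if 0 else cv2.resize(i,(266,266),interpolation=cv2.INTER_CUBIC) for i in (a,b,w)]))
```

```text
(no output)
```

View pics/m3.png

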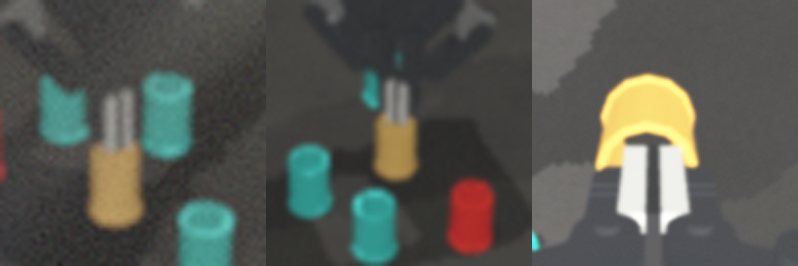

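Either the tips are in the bore or the real fingertips are shorter than stated. Raising the arm straight up with the fingers shut will let me measure the tips in free view.

>>> jog_arm(deltas=[0,0,-0.03,0,0,0,-1,0,0,-0.06,0,0,0,-1,0,0,-0.06,0,0,0,-1,0,0,-0.06,0,0,0,-1])

```text
time: 4.25
tool_pos: [0.6391, 0.0116, 0.0939]
tcp_rot: [2.787, 1.447, 0.003]
wrist_force: [0.8, -0.5, -0.1]
width: -0.001
grip_force: 0.0
```

Run:
```python
from h import *
ims=[]
s=readout.read_state(); T=R.from_rotvec(s['tcp_rot']).as_matrix(); p=s['tool_pos']; print(p)
for n,f in (('scene','s3'),('side','d3'),('wrist','w3')):
    c=shot(n,f); q=proj(c,p+T@[0,0,.017]); t=proj(c,p); u,v=(int(q[0])-32,int(q[1])-40)
    h=130 if n=='wrist' else 65
    if n=='wrist': u,v=255,170
    print(n,'crop origin',u,v,'pred tip',q.round(1),'tcp',t.round(1)); im=cv2.resize(c['color'][v:v+h,u:u+h],(266,266),interpolation=cv2.INTER_CUBIC); k=266/h
    ims.append(im)
cv2.imwrite('pics/m4.png',np.hstack(ims))
```

```text
[0.63911612 0.01160664 0.09393781]
scene crop origin 275 153 pred tip [307.8 193.8] tcp [307.8 187.2]
side crop origin 295 151 pred tip [327.8 191.1] tcp [327.8 186.4]
wrist crop origin 255 170 pred tip [321.8 233.8] tcp [322.  244.8]
```

View pics/m4.png

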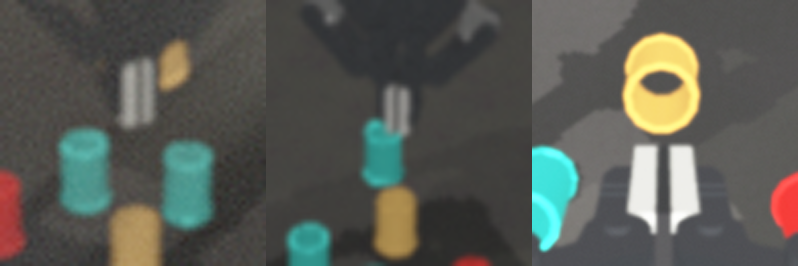

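In free view the shut tips sit about 3 px above the reported TCP in both fixed cameras, and at the same wrist pixel (y≈241) as before. The real tips are therefore about 10 mm behind the reported TCP, not 17 mm ahead of it. I had closed just above the rim, so I'll go about 27 mm lower than planned.

```bash
python3 - <<'E'
from h import *
print('tip',tri((load('s3'),308.7,184.3),(load('d3'),327.0,183.5)), 'tube',onz(load('w3'),318,218,.043))
E
python3 go.py .6385 .0125 .005
```

```text
tip [0.63825781 0.01397205 0.10215113] tube [0.63667885 0.01226791 0.043     ]
t 4.4 tcp [0.6369 0.0116 0.0911] yaw_y -35.1 tilt [-0.002 -0.002 -1.   ] w -0.002 g 0.0 F [ 0.2 -0.3 -0.2]
tool delta [0.0018 0.0011 0.0861]
```

>>> jog_arm(deltas=[0,0,0,0,0,0,0.1,0,0,0,0,0,0,0.1,0,0,0,0,0,0,0.1,0,0,0,0,0,0,0.1,0,0,0.03,0,0,0,0.1,0,0,0.05,0,0,0,0.1])

```text
time: 5.0
tool_pos: [0.6384, 0.0116, 0.0423]
tcp_rot: [2.788, 1.448, 0.001]
wrist_force: [-1.3, 0.3, -0.2]
width: 0.551
grip_force: 0.0
```

>>> jog_arm(deltas=[0,0,0.01,0,0,0,0.1,0,0,0.02,0,0,0,0.1,0,0,0.03,0,0,0,0.1,0,0,0.036,0,0,0,0.1,0,0,0.036,0,0,0,0.1])

```text
time: 5.5
tool_pos: [0.6377, 0.0117, 0.006]
tcp_rot: [-2.787, -1.448, 0.002]
wrist_force: [0.2, 0.8, 0.2]
width: 0.55
grip_force: 0.0
```

>>> jog_arm(deltas=[0,0,0,0,0,0,-0.1,0,0,0,0,0,0,-0.2,0,0,0,0,0,0,-0.3,0,0,0,0,0,0,-0.5,0,0,0,0,0,0,-1,0,0,0,0,0,0,-1,0,0,0,0,0,0,-1], squeeze=30)

```text
time: 6.2
tool_pos: [0.6388, 0.0117, 0.0076]
tcp_rot: [2.788, 1.448, 0.002]
wrist_force: [-1.5, -0.3, 5.8]
width: 0.302
grip_force: 29.8
```

```bash
python3 go.py .492 .384 .13
```

```text
t 6.2 tcp [0.6388 0.0117 0.0076] yaw_y -35.1 tilt [ 0.001  0.001 -1.   ] w 0.302 g 29.8 F [-1.5 -0.3  5.8]
tool delta [ 0.2202 -0.3341 -0.1225]
```

Gripped: opening 25.7 mm, matching the 26 mm barrel. Lifting and checking.

>>> jog_arm(deltas=[0,0,-0.03,0,0,0,-1,0,0,-0.07,0,0,0,-1,0,0,-0.12,0,0,0,-1,0.02,-0.04,-0.12,0,0,0,-1,0.05,-0.08,-0.12,0,0,0,-1,0.08,-0.12,-0.12,0,0,0,-1,0.11,-0.167,-0.12,0,0,0,-1,0.11,-0.167,-0.12,0,0,0,-1])

```text
time: 7.0
tool_pos: [0.5621, 0.2021, 0.1261]
tcp_rot: [-2.783, -1.453, 0.001]
wrist_force: [0.3, -0.8, -0.7]
width: 0.303
grip_force: 29.9
```

>>> jog_arm(deltas=[0.02,-0.03,0,0,0,0,-1,0.045,-0.07,0,0,0,0,-1,0.07,-0.11,0,0,0,0,-1,0.095,-0.15,0,0,0,0,-1,0.11,-0.167,0,0,0,0,-1,0.11,-0.167,0,0,0,0,-1,0.11,-0.167,0,0,0,0,-1,0.11,-0.167,0,0,0,0,-1])

```text
time: 7.8
tool_pos: [0.4919, 0.3823, 0.1262]
tcp_rot: [2.788, 1.446, -0.001]
wrist_force: [-0.0, -0.4, -0.2]
width: 0.299
grip_force: 29.9
```

```bash
python3 - <<'E'
from h import *
s=shot('scene','s5'); d=shot('side','d5'); w=shot('wrist','w5')
p=readout.read_state()['tool_pos']
ims=[]
for c in (s,d):
    u,v=(proj(c,p)+[-32,-25]).astype(int); print(u,v); ims.append(cv2.resize(c['color'][v:v+65,u:u+65],(266,266),interpolation=cv2.INTER_CUBIC))
ims.append(cv2.resize(w['color'][150:300,230:410],(320,266)))
cv2.imwrite('pics/m5.png',np.hstack(ims)[:, :800] if 0 else cv2.resize(np.hstack(ims),(799,250)))
print('dish in wrist',proj(w,(.492,.384,.008)))
E
python3 go.py .492 .384 .009
```

```text
476 172
206 98
dish in wrist [317.74014699 193.87900086]
t 7.95 tcp [0.4921 0.3823 0.1266] yaw_y -35.2 tilt [-0.  0. -1.] w 0.299 g 29.9 F [-0.2 -0.2 -0.9]
tool delta [ 0.0013 -0.0011  0.1176]
```

View pics/m5.png

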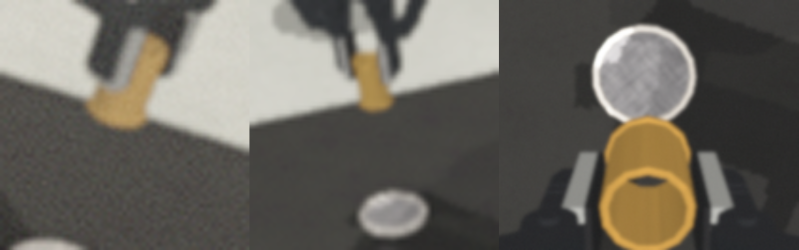

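The tube hangs upright in the grip. The wrist view puts the small dish centre at (317,194), against a prediction of (318,194). Lowering.

>>> jog_arm(deltas=[0.001,-0.001,0.03,0,0,0,-1,0.001,-0.001,0.06,0,0,0,-1,0.001,-0.001,0.09,0,0,0,-1,0.001,-0.001,0.105,0,0,0,-1,0.001,-0.001,0.112,0,0,0,-1,0.001,-0.001,0.115,0,0,0,-1,0.001,-0.001,0.116,0,0,0,-1,0.001,-0.001,0.116,0,0,0,-1])

```text
time: 8.75
tool_pos: [0.4923, 0.3858, 0.0122]
tcp_rot: [-2.788, -1.448, -0.004]
wrist_force: [0.8, 0.3, -0.5]
width: 0.3
grip_force: 29.9
```

>>> jog_arm(deltas=[0,0,0.001,0,0,0,-1,0,0,0.002,0,0,0,-1,0,0,0.002,0,0,0,-1])

```text
time: 9.05
tool_pos: [0.4923, 0.3859, 0.0106]
tcp_rot: [-2.788, -1.448, -0.004]
wrist_force: [-1.3, -1.0, 5.2]
width: 0.304
grip_force: 30.5
```

>>> jog_arm(deltas=[0,0,0,0,0,0,-0.3,0,0,0,0,0,0,-0.15,0,0,0,0,0,0,0.1,0,0,0,0,0,0,0.1,0,0,0,0,0,0,0.1,0,0,-0.03,0,0,0,0.1,0,0,-0.07,0,0,0,0.1,0,0,-0.12,0,0,0,0.1])

```text
time: 9.85
tool_pos: [0.4895, 0.3838, 0.1273]
tcp_rot: [2.787, 1.448, -0.009]
wrist_force: [1.3, -0.3, 0.2]
width: 0.551
grip_force: 0.0
```

```bash
python3 - <<'E'
from h import *
w=shot('wrist','w6')
for n,p in dict(top=(.492,.384,.046),dish=(.492,.384,.010)).items(): print(n,proj(w,p))
cv2.imwrite('pics/w6c.png',w['color'][100:300,180:460])
E
python3 go.py .577 .2055 .13
```

```text
top [321.53413896 203.60749329]
dish [321.2476817  193.34424145]
t 9.9 tcp [0.4951 0.3879 0.1393] yaw_y -35.1 tilt [ 0.011  0.004 -1.   ] w 0.547 g 0.0 F [2.3 1.2 6.7]
tool delta [-0.1023  0.1718  0.0088]
```

View pics/w6c.png

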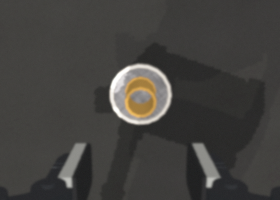

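The small former stands in its dish (crop: dish centre (140,94), foot (141,92), top ring (140,101)). Next is the medium former.

>>> jog_arm(deltas=[-0.02,0.035,0,0,0,0,0.6,-0.045,0.075,0,0,0,0,0.6,-0.07,0.12,0,0,0,0,0.6,-0.09,0.155,0,0,0,0,0.6,-0.1,0.172,0,0,0,0,0.6,-0.1,0.172,0.01,0,0,0,0.6,-0.1,0.172,0.03,0,0,0,0.6,-0.1,0.172,0.03,0,0,0,0.6])

```text
time: 10.7
tool_pos: [0.5715, 0.204, 0.0952]
tcp_rot: [-2.787, -1.447, 0.01]
wrist_force: [-0.5, 0.0, -0.7]
width: 0.8
grip_force: 0.0
```

```bash
python3 - <<'E'
from h import *
w=shot('wrist','w7')
print(proj(w,(.5765,.2055,.048)))
m=cv2.inRange(cv2.cvtColor(w['color'],cv2.COLOR_BGR2HSV),(12,90,80),(35,255,255))
n,l,st,ce=cv2.connectedComponentsWithStats(m)
print([(st[i].tolist(),ce[i].round(1)) for i in range(1,n) if st[i,4]>300])
E
python3 go.py .5765 .2055 .008
```

```text
[323.86566169 213.14274243]
[([26, 37, 86, 54, 3178], array([67.1, 64.5])), ([293, 173, 60, 69, 2464], array([322.4, 208.3]))]
t 10.75 tcp [0.5723 0.2045 0.0965] yaw_y -35.1 tilt [-0.003 -0.003 -1.   ] w 0.799 g 0.0 F [ 0.1 -0.3 -0.1]
tool delta [0.0036 0.0031 0.0885]
```

The predicted ring is confirmed to within 1 px. Descending.

>>> jog_arm(deltas=[0.004,0.003,0.02,0,0,0,0.6,0.004,0.003,0.045,0,0,0,0.6,0.004,0.003,0.065,0,0,0,0.6,0.004,0.003,0.08,0,0,0,0.6,0.004,0.003,0.087,0,0,0,0.6,0.004,0.003,0.087,0,0,0,0.6])

```text
time: 11.35
tool_pos: [0.5785, 0.2061, 0.011]
tcp_rot: [-2.787, -1.449, 0.002]
wrist_force: [-0.3, 0.1, 0.3]
width: 0.803
grip_force: 0.0
```

>>> jog_arm(deltas=[0,0,0,0,0,0,0.3,0,0,0,0,0,0,0.15,0,0,0,0,0,0,0,0,0,0,0,0,0,-0.2,0,0,0,0,0,0,-1,0,0,0,0,0,0,-1,0,0,0,0,0,0,-1], squeeze=30)

```text
time: 12.05
tool_pos: [0.5801, 0.2063, 0.0132]
tcp_rot: [2.788, 1.448, 0.003]
wrist_force: [-1.9, 0.2, 5.4]
width: 0.462
grip_force: 30.3
```

```bash
python3 go.py .6074 -.2125 .13
```

```text
t 12.05 tcp [0.5801 0.2063 0.0132] yaw_y -35.1 tilt [ 0.002  0.001 -1.   ] w 0.462 g 30.3 F [-1.9  0.2  5.4]
tool delta [-0.3267  0.2633 -0.117 ]
```

>>> jog_arm(deltas=[0,0,-0.03,0,0,0,-1,0,0,-0.07,0,0,0,-1,0,0,-0.117,0,0,0,-1,-0.03,0.025,-0.117,0,0,0,-1,-0.065,0.05,-0.117,0,0,0,-1,-0.1,0.08,-0.117,0,0,0,-1,-0.135,0.105,-0.117,0,0,0,-1,-0.16,0.13,-0.117,0,0,0,-1])

```text
time: 12.85
tool_pos: [0.5926, -0.0021, 0.1285]
tcp_rot: [2.788, 1.447, -0.001]
wrist_force: [0.8, -0.3, -0.8]
width: 0.463
grip_force: 30.9
```

>>> jog_arm(deltas=[-0.03,0.025,0,0,0,0,-1,-0.065,0.05,0,0,0,0,-1,-0.1,0.08,0,0,0,0,-1,-0.135,0.105,0,0,0,0,-1,-0.155,0.125,0,0,0,0,-1,-0.164,0.133,0,0,0,0,-1,-0.164,0.133,0,0,0,0,-1,-0.164,0.133,0,0,0,0,-1])

```text
time: 13.65
tool_pos: [0.6076, -0.2094, 0.1283]
tcp_rot: [-2.787, -1.447, 0.0]
wrist_force: [0.7, 1.0, -0.9]
width: 0.464
grip_force: 30.9
```

```bash
cat > dish.py <<'E'
import sys
from h import *
# fit the light dish rim in the wrist view near its predicted place
f,x,y,r=sys.argv[1],*map(float,sys.argv[2:])
w=shot('wrist',f); p=proj(w,(x,y,.008)); print('pred',p)
g=cv2.cvtColor(w['color'],cv2.COLOR_BGR2HSV); m=((g[...,1]<60)&(g[...,2]>110)).astype(np.uint8)
n,l,st,ce=cv2.connectedComponentsWithStats(m)
for i in range(1,n):
    if st[i,4]>800: 
        cn=cv2.findContours((l==i).astype(np.uint8),0,cv2.CHAIN_APPROX_NONE)[0][0]; e=cv2.fitEllipse(cv2.convexHull(cn)) if len(cn)>5 else None
        print(st[i].tolist(),e and (np.round(e[0],1),np.round(e[1],1)), onz(w,*e[0],.010).round(4))
m=cv2.inRange(g,(12,90,80),(35,255,255)); n,l,st,ce=cv2.connectedComponentsWithStats(m)
print('brass',[st[i].tolist() for i in range(1,n) if st[i,4]>300])
E
python3 dish.py w8 .6074 -.2125 .0355; python3 go.py .6074 -.2125 .013
```

```text
pred [320.76729886 197.75410632]
[0, 0, 267, 120, 18322] (array([93.4, 48.6]), array([130.9, 356. ])) [ 0.5274 -0.0011  0.01  ]
[274, 0, 366, 400, 74698] (array([548.8, 159.8]), array([364.4, 647. ])) [ 0.7955 -0.3014  0.01  ]
[238, 161, 122, 126, 5916] (array([290.1, 222.6]), array([ 99.9, 154.4])) [ 0.5699 -0.2152  0.01  ]
[0, 275, 113, 125, 5474] (array([358.9, 218. ]), array([ 93.8, 469.5])) [ 0.6259 -0.249   0.01  ]
[266, 296, 106, 49, 2761] (array([318.9, 317.8]), array([ 55.8, 128.2])) [ 0.5322 -0.3162  0.01  ]
brass [[48, 175, 107, 81, 5602], [274, 211, 91, 110, 6840]]
t 13.7 tcp [ 0.6077 -0.209   0.1284] yaw_y -35.1 tilt [ 0.    -0.001 -1.   ] w 0.465 g 30.9 F [-0.1 -0.  -0.7]
tool delta [-0.0031  0.0019  0.1154]
```

>>> jog_arm(deltas=[0,0.001,0.03,0,0,0,-1,0,0.001,0.06,0,0,0,-1,0,0.001,0.085,0,0,0,-1,0,0.001,0.1,0,0,0,-1,0,0.001,0.107,0,0,0,-1,0,0.001,0.11,0,0,0,-1,0,0.001,0.111,0,0,0,-1,0,0.001,0.111,0,0,0,-1])

```text
time: 14.5
tool_pos: [0.6099, -0.2113, 0.0191]
tcp_rot: [2.786, 1.447, 0.002]
wrist_force: [0.1, 0.3, -1.0]
width: 0.459
grip_force: 30.9
```

>>> jog_arm(deltas=[0,0,0.001,0,0,0,-1,0,0,0.002,0,0,0,-1,0,0,0.002,0,0,0,-1])

```text
time: 14.8
tool_pos: [0.6092, -0.2112, 0.0163]
tcp_rot: [2.787, 1.447, 0.001]
wrist_force: [-0.3, -0.3, 0.0]
width: 0.466
grip_force: 30.9
```

>>> jog_arm(deltas=[0,0,0.001,0,0,0,-1,0,0,0.0015,0,0,0,-1,0,0,0.0015,0,0,0,0.05,0,0,0.001,0,0,0,0.2,0,0,0,0,0,0,0.4,0,0,0,0,0,0,0.5,0,0,0,0,0,0,0.5])

```text
time: 15.5
tool_pos: [0.6088, -0.2109, 0.0156]
tcp_rot: [-2.788, -1.448, 0.0]
wrist_force: [-0.8, 0.1, -0.4]
width: 0.748
grip_force: 0.0
```

>>> jog_arm(deltas=[0,0,-0.03,0,0,0,0.6,0,0,-0.07,0,0,0,1,0,0,-0.11,0,0,0,1,0,0,-0.11,0,0,0,1])

```text
time: 15.9
tool_pos: [0.6137, -0.2129, 0.1335]
tcp_rot: [2.779, 1.444, 0.013]
wrist_force: [1.8, 0.3, 0.5]
width: 0.999
grip_force: 0.0
```

```bash
python3 - <<'E'
from h import *
w=shot('wrist','w9'); cv2.imwrite('pics/w9.png',w['color'])
print(proj(w,(.6074,-.2125,.01)),proj(w,(.446,-.1117,.0525)))
E
python3 go.py .446 -.1117 .1
```

```text
[311.59649125 198.06491716] [ 77.93319414 223.71817393]
t 15.95 tcp [ 0.6119 -0.2122  0.1303] yaw_y -35.1 tilt [ 0.002  0.008 -1.   ] w 1.002 g 0.0 F [0.3 0.1 0.4]
tool delta [-0.0133 -0.1937  0.0287]
```

View pics/w9.png

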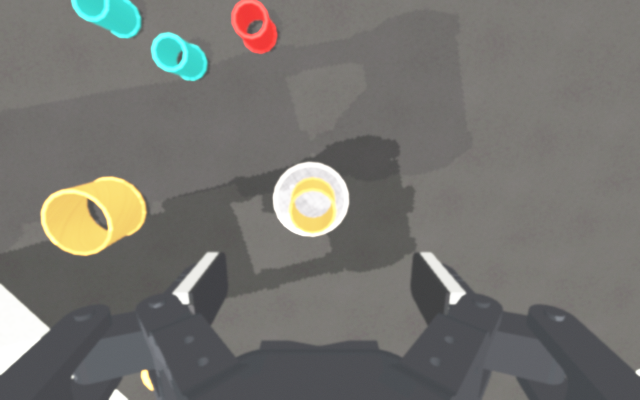

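The medium former stands in its dish (dish centre (311,199), foot about (313,201), top ring (313,212)). The large former's top ring is at (77,221), predicted (78,224). Going to it now, fully open.

>>> jog_arm(deltas=[-0.003,-0.04,0,0,0,0,1,-0.006,-0.09,0,0,0,0,1,-0.009,-0.135,0,0,0,0,1,-0.012,-0.17,0,0,0,0,1,-0.012,-0.191,0,0,0,0,1,-0.012,-0.191,0.01,0,0,0,1,-0.012,-0.191,0.02,0,0,0,1,-0.012,-0.191,0.02,0,0,0,1])

```text
time: 16.75
tool_pos: [0.4447, -0.1109, 0.1033]
tcp_rot: [-2.786, -1.447, 0.004]
wrist_force: [-1.2, -0.0, -0.6]
width: 1.002
grip_force: 0.0
```

```bash
python3 - <<'E'
from h import *
w=shot('wrist','w10')
print(proj(w,(.446,-.1117,.0525)),'w9 est',onz(load('w9'),77,221,.0525))
m=cv2.inRange(cv2.cvtColor(w['color'],cv2.COLOR_BGR2HSV),(12,90,80),(35,255,255))
n,l,st,ce=cv2.connectedComponentsWithStats(m)
print([st[i].tolist() for i in range(1,n) if st[i,4]>300])
E
python3 go.py .446 -.1117 .01
```

```text
[321.35219568 217.21420173] w9 est [ 0.44711061 -0.10963591  0.0525    ]
[[281, 165, 80, 89, 3649], [521, 167, 99, 66, 4685]]
t 16.8 tcp [ 0.4454 -0.1111  0.1041] yaw_y -35.1 tilt [-0.001 -0.003 -1.   ] w 0.998 g 0.0 F [0.2 0.5 0.8]
tool delta [-0.      0.0011  0.0941]
```

>>> jog_arm(deltas=[0.001,0.001,0.025,0,0,0,1,0.001,0.001,0.05,0,0,0,1,0.001,0.001,0.07,0,0,0,1,0.001,0.001,0.085,0,0,0,1,0.001,0.001,0.093,0,0,0,1,0.001,0.001,0.096,0,0,0,1,0.001,0.001,0.096,0,0,0,1])

```text
time: 17.5
tool_pos: [0.4475, -0.111, 0.0097]
tcp_rot: [-2.788, -1.448, 0.0]
wrist_force: [0.6, 0.5, 0.1]
width: 1.0
grip_force: 0.0
```

>>> jog_arm(deltas=[0,0,0,0,0,0,0.7,0,0,0,0,0,0,0.5,0,0,0,0,0,0,0.38,0,0,0,0,0,0,0.2,0,0,0,0,0,0,-1,0,0,0,0,0,0,-1,0,0,0,0,0,0,-1], squeeze=30)

```text
time: 18.2
tool_pos: [0.4475, -0.1108, 0.0108]
tcp_rot: [2.787, 1.448, 0.001]
wrist_force: [-2.3, 0.9, 4.9]
width: 0.648
grip_force: 31.3
```

```bash
python3 go.py .3889 .2538 .12
```

```text
t 18.2 tcp [ 0.4475 -0.1108  0.0108] yaw_y -35.1 tilt [ 0.     0.001 -1.   ] w 0.648 g 31.3 F [-2.3  0.9  4.9]
tool delta [ 0.2646 -0.2575 -0.1094]
```

>>> jog_arm(deltas=[0,0,-0.03,0,0,0,-1,0,0,-0.07,0,0,0,-1,0,0,-0.11,0,0,0,-1,0.025,-0.025,-0.11,0,0,0,-1,0.055,-0.055,-0.11,0,0,0,-1,0.085,-0.083,-0.11,0,0,0,-1,0.11,-0.107,-0.11,0,0,0,-1,0.13,-0.127,-0.11,0,0,0,-1])

```text
time: 19.0
tool_pos: [0.417, 0.0704, 0.1197]
tcp_rot: [-2.787, -1.449, -0.0]
wrist_force: [2.1, 0.3, -2.0]
width: 0.648
grip_force: 34.1
```

>>> jog_arm(deltas=[0.025,-0.025,0,0,0,0,-1,0.055,-0.055,0,0,0,0,-1,0.085,-0.083,0,0,0,0,-1,0.11,-0.107,0,0,0,0,-1,0.128,-0.123,0,0,0,0,-1,0.134,-0.13,0,0,0,0,-1,0.134,-0.13,0,0,0,0,-1,0.134,-0.13,0,0,0,0,-1])

```text
time: 19.8
tool_pos: [0.3884, 0.2523, 0.1194]
tcp_rot: [2.787, 1.448, -0.001]
wrist_force: [0.1, 0.0, -1.9]
width: 0.646
grip_force: 34.1
```

```bash
python3 go.py .3889 .2538 .0138
python3 - <<'E'
from h import *
w=shot('wrist','w11');cv2.imwrite('pics/w11.png',w['color'][60:320,150:500]); print(proj(w,(.3889,.2538,.01)))
E
```

```text
t 19.8 tcp [0.3884 0.2523 0.1194] yaw_y -35.1 tilt [-0.001  0.    -1.   ] w 0.646 g 34.1 F [ 0.1  0.  -1.9]
tool delta [ 0.0017 -0.0005  0.1056]
[318.38742671 195.91513129]
```

View pics/w11.png

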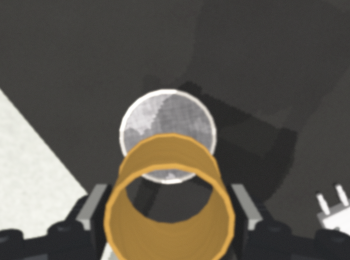

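The large former is held upright. The dish centre is at (318,197), predicted (318,196). Lowering.

>>> jog_arm(deltas=[0.001,0,0.03,0,0,0,-1,0.001,0,0.055,0,0,0,-1,0.001,0,0.08,0,0,0,-1,0.001,0,0.094,0,0,0,-1,0.001,0,0.1,0,0,0,-1,0.001,0,0.103,0,0,0,-1,0.001,0,0.104,0,0,0,-1,0.001,0,0.104,0,0,0,-1])

```text
time: 20.65
tool_pos: [0.3901, 0.2541, 0.0166]
tcp_rot: [-2.788, -1.447, -0.002]
wrist_force: [-0.8, 0.4, -1.5]
width: 0.648
grip_force: 34.1
```

>>> jog_arm(deltas=[0,0,0.001,0,0,0,-1,0,0,0.0015,0,0,0,-1,0,0,0.0015,0,0,0,-1])

```text
time: 20.95
tool_pos: [0.3894, 0.2541, 0.0146]
tcp_rot: [-2.788, -1.448, -0.001]
wrist_force: [0.4, -0.6, -1.5]
width: 0.647
grip_force: 34.1
```

>>> jog_arm(deltas=[0,0,0.001,0,0,0,-1,0,0,0.0015,0,0,0,-1,0,0,0.0015,0,0,0,-1])

```text
time: 21.25
tool_pos: [0.3895, 0.2542, 0.0138]
tcp_rot: [-2.788, -1.448, -0.0]
wrist_force: [-3.1, -1.6, 6.1]
width: 0.642
grip_force: 35.0
```

>>> jog_arm(deltas=[0,0,0,0,0,0,0.4,0,0,0,0,0,0,0.6,0,0,0,0,0,0,0.8,0,0,0,0,0,0,1,0,0,0,0,0,0,1,0,0,-0.03,0,0,0,1,0,0,-0.07,0,0,0,1,0,0,-0.12,0,0,0,1])

```text
time: 22.05
tool_pos: [0.3874, 0.2528, 0.132]
tcp_rot: [2.788, 1.448, -0.008]
wrist_force: [0.9, 0.7, 0.0]
width: 0.999
grip_force: 0.0
```

>>> jog_arm(deltas=[0,0,-0.03,0,0,0,1,0,0,-0.06,0,0,0,1,0,0,-0.06,0,0,0,1,0,0,-0.06,0,0,0,1])

```text
time: 22.45
tool_pos: [0.3897, 0.2542, 0.1935]
tcp_rot: [-2.788, -1.448, -0.003]
wrist_force: [0.2, -0.5, -0.9]
width: 0.998
grip_force: 0.0
```

```bash
python3 go.py
python3 - <<'E'
from h import *
w=shot('wrist','w12')['color'];s=shot('scene','s12')['color'];d=shot('side','d12')['color']
a=cv2.resize(s[130:270,205:515],None,fx=1.29,fy=1.8); 
cv2.imwrite('pics/end.png',np.vstack([np.hstack([cv2.resize(s[120:270,200:520],(400,250)),cv2.resize(d[140:370,190:420],(400,250))]),np.hstack([cv2.resize(w,(560,350)),np.zeros((350,240,3),np.uint8)])]))
E
```

```text
t 22.45 tcp [0.3897 0.2542 0.1935] yaw_y -35.1 tilt [ 0.002  0.001 -1.   ] w 0.998 g 0.0 F [ 0.2 -0.5 -0.9]
```

View pics/end.png

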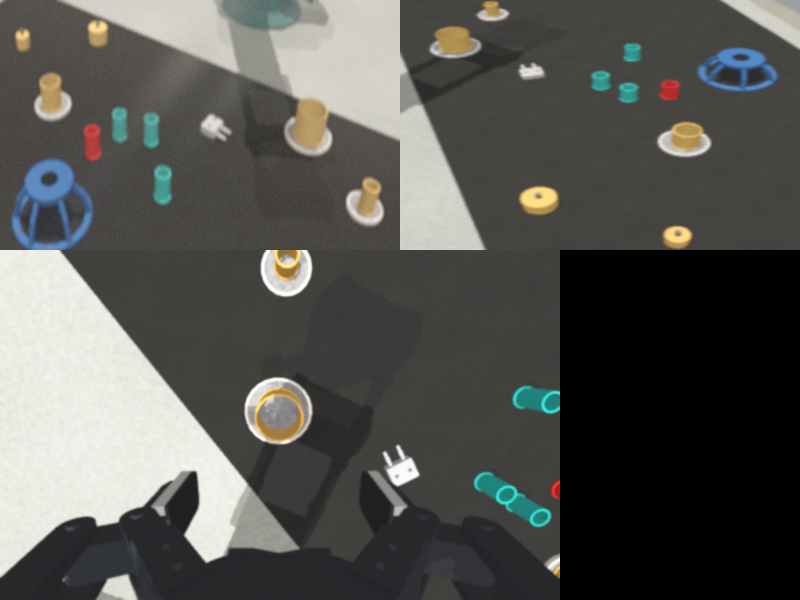

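All three formers stand upright in their own dishes (montage scene panel: medium (52,100), large (310,130), small (368,203)). The weights, plugs, basket and look-alikes are where they were, and the gripper is clear.

```bash
python3 -c "from h import *; print(finish_job())"
```

```text
the job is handed in; nothing more can be done
None
```

The job is handed in: the small, medium and large coil formers each stand upright in the carrier dish of their own size, and everything else is where it was, at about 22.5 s on the robot's clock (limit 93 s).

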